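Find the hidden release slab and open the battery hatch of a lit model

ROBOT

A 6-joint arm with a two-finger parallel gripper is mounted at the origin on the work surface. World frame = base frame: x ahead of the robot, y to its left, z up, the work surface at z = 0. Lengths are in m, angles in rad, forces in N, time in s.
With the tool pointing down it reaches from about 0.3 to 0.875 m from the base axis. Payload 4.2 kg.
Tool frame: the origin (TCP) lies between the finger pads; the fingertips stand 25 mm ahead of it and the grasp point (between the pads) lies 6 mm ahead of it; x points along the fingers, y is the direction in which the jaws open and shut, and the axes are right-handed (so a half turn about x gives the same grasp; the last joint's range is limited). The gripper opens to 85 mm and grips with 20 to 120 N. Pads are 22 mm wide; open, the fingers measure 114 mm over their backs; the gripper's body (76 mm by 85 mm) begins 54 mm behind the grasp point. The pads swing forward as they close: fully open they stand 13 mm farther back than shut.
Start: joints at [1.089, 0.32, 1.565, -0, 1.257, -0.02], TCP at [0.256, 0.515, 0.256] pointing down, gripper open.
Joint ranges: [-3.11, 3.11], [-0.84, 2.01], [0.21, 2.61], [-1.34, 4.49], [0.05, 2.63], [-2.56, 2.56]. Speed limits (rad/s): [2.57, 2.57, 3.14, 3.14, 3.14, 3.14].

INTERFACE

Orientations are given as [roll, pitch, yaw] about the fixed x, y, z axes, in that order (R = Rz(yaw) Ry(pitch) Rx(roll)).
In Python, from cell import manip, eyes, order gives the robot as it stands.
- The arm moves only by the tool arm_command, never from a script. Its argument "targets" is one flat list of numbers, 7 for each row, row after row: the turn, a rotation vector about the world's x, y, z in degrees, then the shift along the world's x, y, z in cm, then the finger opening in cm, from 0 to 8.54. In form: [rx, ry, rz, dx, dy, dz, gripper, rx, ry, rz, dx, dy, dz, gripper, ...]. A call has 1 to 12 rows; each row shifts and turns the commanded pose from where the row before left it; what a row does not reach is not made up. A row lasts 1/12 s, in which the tool goes at most 41.7 mm and 7.16 degrees, less where a joint would pass 70% of its speed; a pose out of reach is approached as far as the arm can. A call with a gripper value outside its range is refused whole. The fingers move at their own pace and stop on an object; "squeeze" is the grip in N (left out, the last holds). Time passes only in rows, so rows that do not move let the fingers close. It gives the time, the measured TCP pose, the force and the opening at its end, in the units of the state.
- manip.sense(): the state, without advancing time (a new reading comes with each control period).
- eyes.get_image(name): name is "scene" or "side" or "wrist"; returns (picture, depth): 420x560x3 uint8, red, green, blue; 420x560 float32, m along the optical axis (not along the pixel's ray), 0 where there is no reading.
- eyes.calibration(name): a dict with "intrinsics" (3x3 intrinsics, pixels), "dist_coeffs" ([k1, k2, p1, p2, k3] as OpenCV has them; the pictures are not rectified), "view" (4x4, takes a point from world to camera coordinates). Camera axes: x right, y up, looking along -z (the intrinsics and any distortion apply to the point x, -y, -z); pixel columns grow to the right and rows downward; lengths in m; the calibration is good to about 2 mm. A picture is of the moment at which its call begins: read the wrist's pose just before it. calibration takes no time and is no camera call; for the wrist camera it gives the pose at the moment of the call.
- order.sign_off(): hands the job in, once; it reports no verdict.
The state is a dict: "t": time; "q": joint angles; "dq": joint speeds; "tau": joint torques, N m; "ee_pos": TCP position; "tcp_rot": TCP orientation; "force": force on the tool from outside, world axes, zero at the start; "ft_torque": the same for the moment, N m; "gripper_width": finger opening in m.
Only numpy, scipy, OpenCV 4.12 (cv2) and the standard library are available. Lean on these libraries where they do the work, as an engineer would, in place of code of your own. Each camera call takes 0.05 s, during which the arm holds its last target.

TASK

The batteries of this model yard sit under the dark planked hatch in its display base, and the catch is concealed: one of the five concrete paving slabs in the row in front of the hatch is the release. Feel along the row with the fingertips for the slab that gives, press it down until the hatch springs up, then push the hatch fully open with the fingers and leave it resting open on its stop, with the slab sprung back. Be gentle with the hatch: touch and push it only, do not pinch or force it, and leave the model house, the oil drum, the bottle and the knife where they stand.

Things in the scene. Friction and masses are not known exactly. Their poses are not given: they have to be found in the camera images.
- base: the model's display base, a heavy wooden plinth with brown earth on top that does not move: 280 (x) x 480 (y) x 60 mm high. Origin at the centre of its underside, on the table; x points across it from the slab row (front, towards the robot) to the hatch hinge, y along the slab row, z up. Its flat top (the deck) is 60 mm above the table. A brick wall 23 mm high runs along its -y edge, small bushes up to 20 mm high stand at its edges. It varies in place and in yaw.
- release (a joint): how far the release slab is pressed in, m: 0 = flush with the deck, 0.005 = fully in. It takes 1.5 N to start and 4 N fully in; from 3 mm in, the catch lets the hatch go; it springs back when let go. Which of the five places slab_1 to slab_5 holds it varies; all slabs look alike, and the other four are glued down and do not give.
- hatch_angle (a joint): opening angle of the hatch, rad: 0 = shut, flush with the deck, 2.1 = fully open, leaning back on its stop about 30 degrees past upright. When the catch lets go, a spring pin lifts it within half a second to about 1.0 (0.9 to 1.1), where it waits while the slab may be let go; keep the slab in until it is up; from there it swings freely and needs only a light push (under 1 N at the lip); pushed past about 1.75 it falls slowly back to its stop by itself and stays there.
- hatch_hinge (a point): the middle of the hatch's hinge line, at deck height, on the hatch's far edge (away from the slab row; base frame 55, -70, 60 mm). The hinge line runs along the base's y. This frame turns with the hatch.
- hatch: the hatch's panel: dark planked wood, 80 mm from hinge to free edge, 110 mm along the hinge, 4 mm thick. Origin on the hinge line, at its middle; when shut its axes are those of the base and the panel reaches 80 mm along -x. It is a light model part: a push under 1 N moves it.
- hatch_lip (a point): the middle of the top of the hatch's free edge, which lies nearest the slab row when shut (base frame -25, -70, 60 mm) and rises and swings away from the slab row as it opens. A small steel strike 22 mm wide hangs 14 mm below the middle of the lip.
- slab_1 (a point): centre of the top of paving slab place 1 of 5 (base frame -95, -150, 60 mm). Slabs are concrete, 37 x 37 mm, 3 mm apart, flush with the deck.
- slab_2 (a point): centre of the top of paving slab place 2 of 5 (base frame -95, -110, 60 mm). Slabs are concrete, 37 x 37 mm, 3 mm apart, flush with the deck.
- slab_3 (a point): centre of the top of paving slab place 3 of 5 (base frame -95, -70, 60 mm). Slabs are concrete, 37 x 37 mm, 3 mm apart, flush with the deck.
- slab_4 (a point): centre of the top of paving slab place 4 of 5 (base frame -95, -30, 60 mm). Slabs are concrete, 37 x 37 mm, 3 mm apart, flush with the deck.
- slab_5 (a point): centre of the top of paving slab place 5 of 5 (base frame -95, 10, 60 mm). Slabs are concrete, 37 x 37 mm, 3 mm apart, flush with the deck.
- house: a bystander: loose model house, cream walls, dark ribbed roof, 172 x 83 mm over the roof, 76 mm high (chimney 86 mm), standing on the deck at the +y end. Origin at the centre of its underside.
- drum: a bystander: small loose model oil drum, 23 mm in diameter, 34 mm high, standing on the deck near the far corner behind the hatch. Origin at the centre of its underside.
- bottle: a bystander: clear drink bottle with a blue cap, 60 mm in diameter, 190 mm high, standing on the table. Origin at the centre of its underside.
- knife: a bystander: hobby knife lying beside the base, blue handle 105 x 16 x 11 mm. Origin on its underside near its middle.

How it is judged:
On the way, in this order (a step that is already met when the one before it is completed fails the run):
1. the release slab is pressed in by 3 mm or more (value of joint release above 0.0029 m), for 0.05 s.
2. the hatch has sprung up (value of joint hatch_angle above 0.5 rad), for 0.1 s.
At the end, for the whole second after the job is handed in: The hatch leans fully open on its stop (hatch_angle above 1.9 rad) and stays so; the release slab has sprung back (less than 1.5 mm in); the house, drum, bottle and knife stand or lie upright within 12 mm of where they were (value of joint hatch_angle above 1.9 rad and value of joint release below 0.0015 m and distance of each of house, drum, bottle, knife from where it was at the start of the episode below 0.012 m and angle between each of house, drum, bottle, knife's own z axis and vertical below 0.15 rad); the robot touches nothing.
It fails at once if the model house is lifted, carried, knocked or shoved by more than 12 mm (distance of house from where it was at the start of the episode above 0.012 m).
It fails at once if the oil drum is lifted, carried, knocked or shoved by more than 12 mm (distance of drum from where it was at the start of the episode above 0.012 m).
It fails at once if the bottle is lifted, carried, knocked or shoved by more than 12 mm (distance of bottle from where it was at the start of the episode above 0.012 m).
It fails at once if the knife is lifted, carried, knocked or shoved by more than 12 mm (distance of knife from where it was at the start of the episode above 0.012 m).
It fails at once if the hatch is pinched or forced, with more than 30 N from the fingers (contact force between the fingers and hatch above 30 N).
It also fails if it takes over 58 s, if anything falls off the work surface, if the arm or the gripper's body presses on something with over 40 N, if the wrist force passes 120 N, or if a joint passes its speed limit or range.

## Working session

There is one attempt and no reset: what is moved stays moved. The work goes in short steps, Python scripts to look and compute and a tool call to move; the robot and the scene stay as the last step left them, time stands still between calls to the robot, and variables do not carry over. Pictures are saved under pics/ and viewed, and the job is handed in when it is done.

Besides the shell and the picture viewer there is one more tool, called after "Emit:" by a JSON object that holds its "op" and its "data", one argument or row to a line. arm_command: Moves the arm, as the interface text tells. Its arguments: {"type":"object","properties":{"targets":{"type":"array","items":{"type":"number"}},"squeeze":{"type":"number"}},"required":["targets"]}

```bash
mkdir -p pics; ls; python3 - <<'E'
from cell import manip, eyes, order
import cv2,numpy as np
s=manip.sense();print({k:np.round(v,3) for k,v in s.items()})
for n in ("scene","side","wrist"):
    c=eyes.calibration(n);im,d=eyes.get_image(n)
    cv2.imwrite(f"pics/{n}0.png",cv2.cvtColor(im,cv2.COLOR_RGB2BGR));np.savez(f"{n}0.npz",im=im,d=d,K=c["intrinsics"],D=c["dist_coeffs"],V=c["view"])
    print(n,(d>0).mean(),c["dist_coeffs"])
E
```

```text
pics
{'t': np.float64(0.0), 'q': array([ 1.089,  0.32 ,  1.566,  0.   ,  1.257, -0.02 ]), 'dq': array([-0.001,  0.001, -0.   ,  0.   , -0.   ,  0.   ]), 'tau': array([-1.0000e-03, -4.1551e+01, -2.3416e+01, -0.0000e+00,  8.0000e-03,
        0.0000e+00]), 'ee_pos': array([0.256, 0.514, 0.255]), 'tcp_rot': array([-1.596,  1.569, -2.058]), 'force': array([-0.702, -0.205, -0.238]), 'ft_torque': array([0.005, 0.018, 0.003]), 'gripper_width': np.float64(0.085)}
scene 0.996109693877551 [0.01237763 0.         0.         0.         0.        ]
side 0.9960714285714286 [-0.02250312  0.          0.          0.          0.        ]
wrist 0.9958971088435374 [0.03144905 0.         0.         0.         0.        ]
```

View pics/scene0.png

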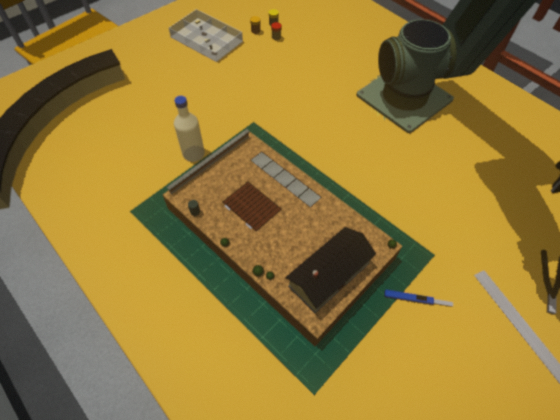

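View pics/side0.png

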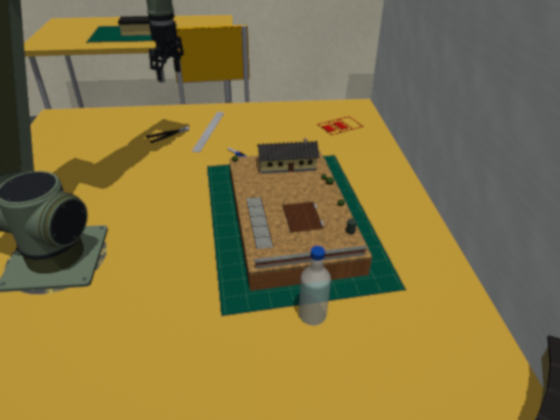

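View pics/wrist0.png

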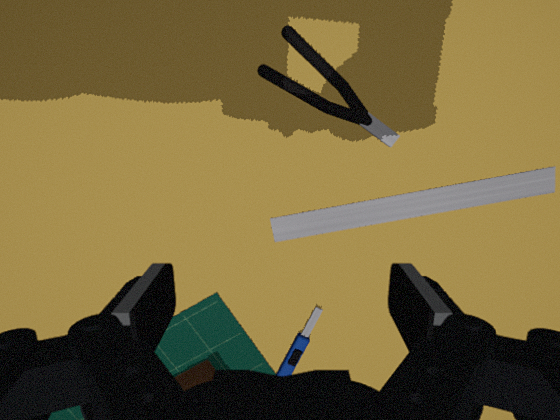

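The scene view shows the slab row from (262,160) by the wall to (312,198), the hatch at (252,205), the bottle at (188,135), the house at (330,268), the drum at (194,207) and the knife at (415,298). Next I'll fit the slabs and hatch on the deck plane.

```bash
cat > h.py <<'E'
import cv2,numpy as np
def load(n):
    z=np.load(n);return z["im"],z["d"],z["K"],z["D"],z["V"]
def ray(px,K,D,V):
    u=cv2.undistortPoints(np.asarray(px,float).reshape(-1,1,2),K,D).reshape(-1,2)
    R=V[:3,:3];t=V[:3,3]
    d=np.c_[u[:,0],-u[:,1],-np.ones(len(u))]@R
    return -R.T@t,d
def onplane(px,z,c):
    o,d=ray(px,*c);return o+d*((z-o[2])/d[:,2])[:,None]
def proj(P,K,D,V):
    P=np.atleast_2d(P);p=P@V[:3,:3].T+V[:3,3]
    return cv2.projectPoints(p*[1,-1,-1],np.zeros(3),np.zeros(3),K,D)[0].reshape(-1,2)
E
python3 - <<'E'
from h import *
for n,box,hb in (("scene",(245,145,330,212),(215,175,290,235)),("side",(240,190,280,252),(275,195,330,236))):
    im,d,K,D,V=load(n+"0.npz");c=(K,D,V)
    hsv=cv2.cvtColor(im,cv2.COLOR_RGB2HSV)
    H,S,Vv=[hsv[...,i].astype(int) for i in range(3)]
    def region(m,b):
        o=np.zeros(m.shape,np.uint8);o[b[1]:b[3],b[0]:b[2]]=m[b[1]:b[3],b[0]:b[2]]
        k,l,st,_=cv2.connectedComponentsWithStats(o);return o
    m=region((S<70)&(Vv>70),box); m=cv2.morphologyEx(m,cv2.MORPH_CLOSE,np.ones((5,5)))
    k,l,st,_=cv2.connectedComponentsWithStats(m);i=1+np.argmax(st[1:,4]);m=(l==i)
    g=region((Vv<95)&(S>80),hb);g=cv2.morphologyEx(g,cv2.MORPH_CLOSE,np.ones((5,5)));k,l,st,_=cv2.connectedComponentsWithStats(g);i=1+np.argmax(st[1:,4]);g=(l==i)
    for nm,q in (("slabs",m),("hatch",g)):
        ys,xs=np.nonzero(q);P=onplane(np.c_[xs,ys],.06,c)[:,:2]
        r=cv2.minAreaRect((P*1000).astype(np.float32));print(n,nm,len(xs),r, "mean",P.mean(0))
        print(np.round(cv2.boxPoints(r)))
    v=im[:,:,::-1].copy();v[m]=(0,0,255);v[g]=(255,0,0)
    x0,y0,x1,y1=(150,110,420,350) if n=="scene" else (200,130,400,300)
    cv2.imwrite(f"pics/{n}_m.png",cv2.resize(v[y0:y1,x0:x1],None,fx=2.5,fy=2.5))
E
```

```text
scene slabs 976 ((493.6571350097656, 23.785926818847656), (36.5285530090332, 196.2236328125), 4.7694478034973145) mean [0.49370104 0.02718296]
[[467. 120.]
 [484. -76.]
 [520. -72.]
 [504. 123.]]
scene hatch 1414 ((603.2921752929688, 32.44316482543945), (81.37815856933594, 112.24401092529297), 4.5115766525268555) mean [0.60385753 0.03373072]
[[558.  85.]
 [567. -27.]
 [648. -20.]
 [639.  92.]]
side slabs 788 ((493.6253356933594, 23.78339385986328), (38.02606964111328, 198.42640686035156), 4.906684875488281) mean [0.49448873 0.01695198]
[[466. 121.]
 [483. -77.]
 [521. -73.]
 [504. 124.]]
side hatch 868 ((603.9126586914062, 32.77824783325195), (82.15819549560547, 109.42447662353516), 4.90838098526001) mean [0.60338404 0.03113342]
[[558.  84.]
 [568. -25.]
 [650. -18.]
 [640.  91.]]
```

View pics/scene_m.png

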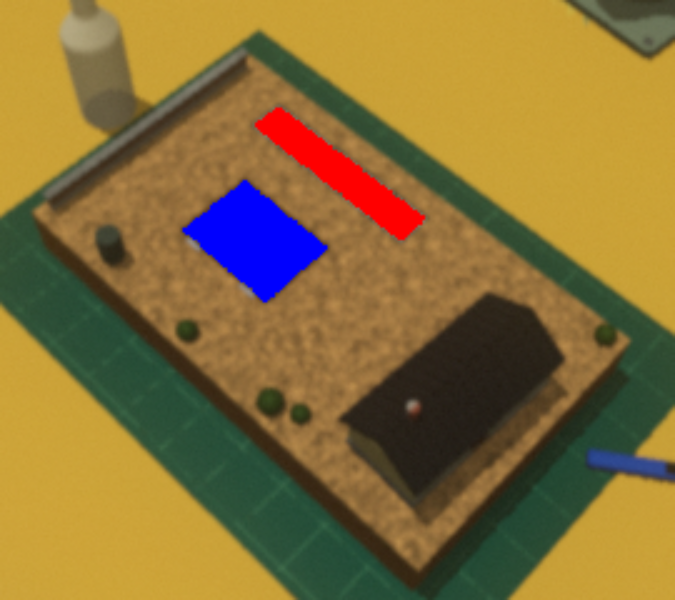

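View pics/side_m.png

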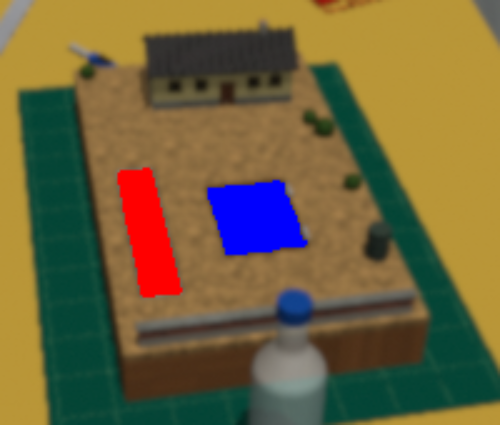

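Both views agree to within 1 mm: slab_3 is at (0.4937, 0.0238), yaw about 4.85°. Next: the tool orientation, the moves needed and where the bystanders are.

```bash
python3 - <<'E'
from h import *
from cell import manip
from scipy.spatial.transform import Rotation as Ro
s=manip.sense();R=Ro.from_euler('xyz',s['tcp_rot']).as_matrix();print(np.round(R,3))
im,d,K,D,V=load("scene0.npz");c=(K,D,V)
print("bottle base",onplane([[191,156]],0,c),"cap",onplane([[181,101]],.19,c))
print("drum",onplane([[195,213]],.06,c),"house roof ends",onplane([[300,270],[350,235],[372,250],[310,300]],.13,c))
a=np.deg2rad(4.85);X=np.array([np.cos(a),np.sin(a)]);Y=np.array([-np.sin(a),np.cos(a)]);s3=np.array([.4937,.0238])
for k in range(5):
    p=s3+(k-2)*.04*Y;print(k+1,np.round(p,4),"from TCP cm",np.round((p-s['ee_pos'][:2])*100,2))
print("ang jaw vs base y",np.degrees(np.arctan2(R[1,1],R[0,1])), "z up",s['ee_pos'][2])
E
```

```text
[[-0.001  0.446  0.895]
 [-0.001  0.895 -0.446]
 [-1.    -0.001 -0.   ]]
bottle base [[ 0.60226369 -0.2264009   0.        ]] cap [[ 0.59394261 -0.22333585  0.19      ]]
drum [[ 0.71356124 -0.03476154  0.06      ]] house roof ends [[0.65454591 0.24721964 0.13      ]
 [0.52595629 0.25686491 0.13      ]
 [0.51784077 0.30899149 0.13      ]
 [0.68169536 0.3036884  0.13      ]]
1 [ 0.5005 -0.0559] from TCP cm [ 24.44 -57.04]
2 [ 0.4971 -0.0161] from TCP cm [ 24.1  -53.05]
3 [0.4937 0.0238] from TCP cm [ 23.76 -49.07]
4 [0.4903 0.0637] from TCP cm [ 23.43 -45.08]
5 [0.4869 0.1035] from TCP cm [ 23.09 -41.1 ]
ang jaw vs base y 63.53916278441258 z up 0.2556950895062001
```

Emit:
{"op": "arm_command", "data": {
  "targets": [0, 0, 2.6, 1.92, -3.42, 0, 0, 0, 0, 2.6, 1.92, -3.42, 0, 0, 0, 0, 2.6, 1.92, -3.42, 0, 0, 0, 0, 2.6, 1.92, -3.42, 0, 0, 0, 0, 2.6, 1.92, -3.42, 0, 0, 0, 0, 2.6, 1.92, -3.42, 0, 0, 0, 0, 2.6, 1.92, -3.42, 0, 0, 0, 0, 2.6, 1.92, -3.42, 0, 0, 0, 0, 2.6, 1.92, -3.42, 0, 0, 0, 0, 2.6, 1.92, -3.42, 0, 0, 0, 0, 2.6, 1.92, -3.42, 0, 0, 0, 0, 2.6, 1.92, -3.42, 0, 0],
  "squeeze": 20
}}

```text
t: 1.15
ee_pos: [0.487, 0.1025, 0.2563]
tcp_rot: [2.012, 1.571, 2.097]
force: [0.2, 0.2, 0.1]
gripper_width: -0.0001
```

Emit:
{"op": "arm_command", "data": {
  "targets": [0, 0, 0, 0, 0, -2, 0, 0, 0, 0, 0, 0, -3, 0, 0, 0, 0, 0, 0, -3, 0, 0, 0, 0, 0, 0, -3, 0, 0, 0, 0, 0, 0, -2, 0, 0, 0, 0, 0, 0, -1, 0, 0, 0, 0, 0, 0, 0, 0, 0, 0, 0, 0, 0, 0, 0, 0, 0, 0, 0, 0, 0, 0]
}}

```text
t: 1.9
ee_pos: [0.4877, 0.1046, 0.1177]
tcp_rot: [0.13, 1.568, 0.213]
force: [0.6, 0.1, -0.3]
gripper_width: 0.0
```

```bash
cat > st.py <<'E'
from cell import manip
import numpy as np
from scipy.spatial.transform import Rotation as Ro
s=manip.sense();R=Ro.from_euler('xyz',s['tcp_rot']).as_matrix()
print("t",round(s['t'],2),"p",np.round(s['ee_pos']*1000,1),"tip",np.round((s['ee_pos']+R[:,0]*.025)*1000,1),"jaw",np.round(np.degrees(np.arctan2(R[1,1],R[0,1])),2),"F",np.round(s['force'],2),"w",round(s['gripper_width'],4))
a=np.deg2rad(4.85);v=(s['ee_pos'][:2]-[.4937,.0238])*1000
print("base frame x,y mm",np.round([-95+v@[np.cos(a),np.sin(a)],-70+v@[-np.sin(a),np.cos(a)]],1))
E
python3 st.py; python3 - <<'E'
from cell import eyes
import cv2,numpy as np
im,d=eyes.get_image("wrist");cv2.imwrite("pics/w1.png",im[:,:,::-1])
im,d=eyes.get_image("side");cv2.imwrite("pics/s1.png",cv2.resize(im[60:340,120:440,::-1],None,fx=2,fy=2))
E
```

```text
t 1.9 p [487.7 104.6 117.7] tip [487.7 104.6  92.7] jaw 94.75 F [ 0.55  0.12 -0.31] w 0.0
base frame x,y mm [-94.2  11.1]
```

View pics/w1.png

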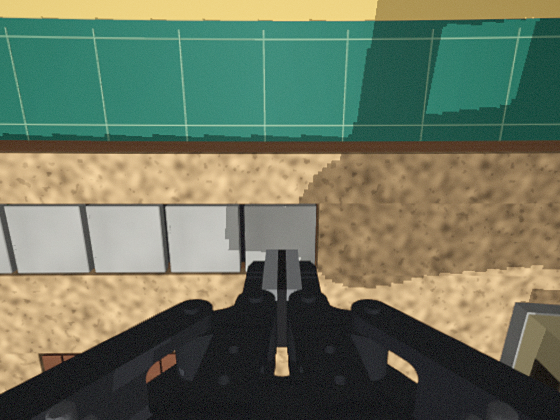

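View pics/s1.png

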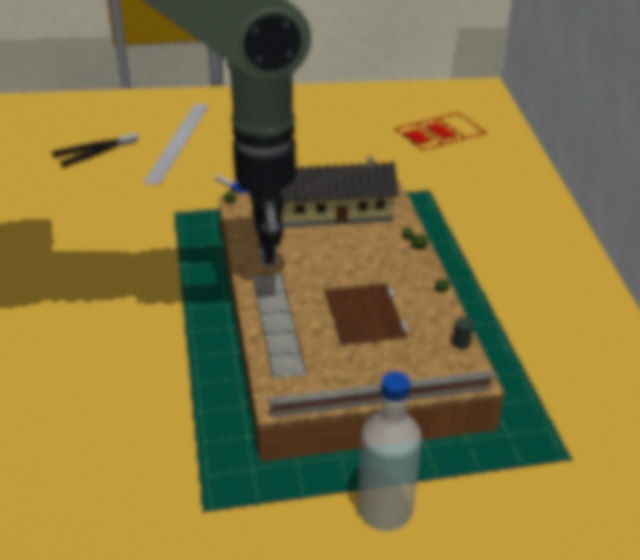

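The wrist view shows the closed fingertips over slab_5 (slab spans columns 245–317), and the side view confirms it. I'll descend and feel for contact.

Emit:
{"op": "arm_command", "data": {
  "targets": [0, 0, 0, -0.05, -0.1, -1.2, 0, 0, 0, 0, 0, 0, -1.0, 0, 0, 0, 0, 0, 0, -0.4, 0, 0, 0, 0, 0, 0, 0, 0, 0, 0, 0, 0, 0, 0, 0, 0, 0, 0, 0, 0, 0, 0]
}}

```text
t: 2.5
ee_pos: [0.4865, 0.1035, 0.0907]
tcp_rot: [0.212, 1.57, 0.295]
force: [-0.5, 0.3, -0.7]
gripper_width: -0.0
```

```bash
python3 st.py
```

```text
t 2.5 p [486.5 103.5  90.7] tip [486.5 103.5  65.7] jaw 94.74 F [-0.47  0.3  -0.72] w -0.0
base frame x,y mm [-95.5  10. ]
```

Emit:
{"op": "arm_command", "data": {
  "targets": [0, 0, 0, 0, 0, -0.2, 0, 0, 0, 0, 0, 0, -0.1, 0, 0, 0, 0, 0, 0, 0, 0, 0, 0, 0, 0, 0, 0, 0]
}}

```text
t: 2.83
ee_pos: [0.4861, 0.1034, 0.0873]
tcp_rot: [2.205, 1.571, 2.288]
force: [-0.1, 0.2, -0.5]
gripper_width: -0.0003
```

Emit:
{"op": "arm_command", "data": {
  "targets": [0, 0, 0, 0, 0, -0.1, 0, 0, 0, 0, 0, 0, 0, 0, 0, 0, 0, 0, 0, 0, 0]
}}

```text
t: 3.08
ee_pos: [0.4861, 0.1034, 0.0863]
tcp_rot: [2.357, 1.571, 2.44]
force: [0.9, 0.1, 0.3]
gripper_width: -0.0002
```

Emit:
{"op": "arm_command", "data": {
  "targets": [0, 0, 0, 0, 0, -0.1, 0, 0, 0, 0, 0, 0, 0, 0, 0, 0, 0, 0, 0, 0, 0]
}}

```text
t: 3.33
ee_pos: [0.486, 0.1034, 0.0853]
tcp_rot: [2.633, 1.571, 2.716]
force: [-0.8, -0.6, 0.4]
gripper_width: -0.0002
```

Emit:
{"op": "arm_command", "data": {
  "targets": [0, 0, 0, 0, 0, -0.1, 0, 0, 0, 0, 0, 0, 0, 0, 0, 0, 0, 0, 0, 0, 0]
}}

```text
t: 3.58
ee_pos: [0.4862, 0.1034, 0.0844]
tcp_rot: [0.564, 1.571, 0.647]
force: [-0.6, 0.3, 1.4]
gripper_width: 0.0
```

Emit:
{"op": "arm_command", "data": {
  "targets": [0, 0, 0, 0, 0, -0.1, 0, 0, 0, 0, 0, 0, 0, 0, 0, 0, 0, 0, 0, 0, 0]
}}

```text
t: 3.83
ee_pos: [0.4862, 0.1034, 0.0834]
tcp_rot: [0.515, 1.571, 0.598]
force: [-0.5, -0.9, 2.2]
gripper_width: 0.0005
```

Emit:
{"op": "arm_command", "data": {
  "targets": [0, 0, 0, 0, 0, -0.1, 0, 0, 0, 0, 0, 0, 0, 0, 0, 0, 0, 0, 0, 0, 0]
}}

```text
t: 4.08
ee_pos: [0.4862, 0.1034, 0.0824]
tcp_rot: [0.465, 1.571, 0.548]
force: [-0.5, 0.3, 2.6]
gripper_width: 0.0001
```

Force is rising about 0.5 N/mm while the tip follows the command, so slab_5 gives and is the release. I'll press further and hold.

Emit:
{"op": "arm_command", "data": {
  "targets": [0, 0, 0, 0, 0, -0.1, 0, 0, 0, 0, 0, 0, -0.1, 0, 0, 0, 0, 0, 0, 0, 0, 0, 0, 0, 0, 0, 0, 0, 0, 0, 0, 0, 0, 0, 0, 0, 0, 0, 0, 0, 0, 0, 0, 0, 0, 0, 0, 0, 0, 0, 0, 0, 0, 0, 0, 0, 0, 0, 0, 0, 0, 0, 0]
}}

```text
t: 4.83
ee_pos: [0.4862, 0.1034, 0.0804]
tcp_rot: [0.48, 1.571, 0.562]
force: [-0.1, 0.3, 3.6]
gripper_width: -0.0001
```

```bash
python3 - <<'E'
from cell import eyes
import cv2,numpy as np
im,d=eyes.get_image("side");cv2.imwrite("pics/s2.png",cv2.resize(im[60:340,120:440,::-1],None,fx=2,fy=2))
E
```

```text
(no output)
```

View pics/s2.png

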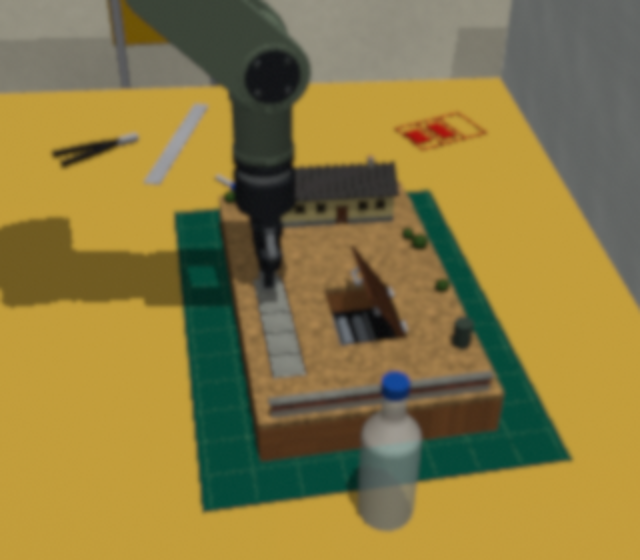

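The hatch is up at roughly 1 rad. I'll release the slab, lift, and go in front of the lip, off-centre towards +y to clear the strike.

Emit:
{"op": "arm_command", "data": {
  "targets": [0, 0, 0, 0, 0, 0.5, 0, 0, 0, 0, 0, 0, 2.0, 0, 0, 0, 0, 0, 0, 2.0, 0, 0, 0, 0, 0, 0, 1.0, 0, 0, 0, 0, 1.9, -1.4, 0, 0, 0, 0, 0, 2.0, -1.4, 0, 0, 0, 0, 0, 2.0, -1.4, 0, 0, 0, 0, 0, 0, 0, 0, 0, 0, 0, 0, 0, 0, 0, 0]
}}

```text
t: 5.63
ee_pos: [0.5453, 0.0608, 0.1347]
tcp_rot: [2.95, 1.57, 3.031]
force: [-0.8, -0.3, 0.0]
gripper_width: 0.0003
```

```bash
python3 st.py; python3 - <<'E'
from cell import eyes
import cv2,numpy as np
im,d=eyes.get_image("side");cv2.imwrite("pics/s3.png",cv2.resize(im[60:340,120:440,::-1],None,fx=2,fy=2))
im,d=eyes.get_image("wrist");cv2.imwrite("pics/w3.png",im[:,:,::-1])
E
```

```text
t 5.63 p [545.3  60.8 134.7] tip [545.2  60.8 109.7] jaw 94.66 F [-0.84 -0.29  0.01] w 0.0003
base frame x,y mm [-40.5 -37.5]
```

View pics/s3.png

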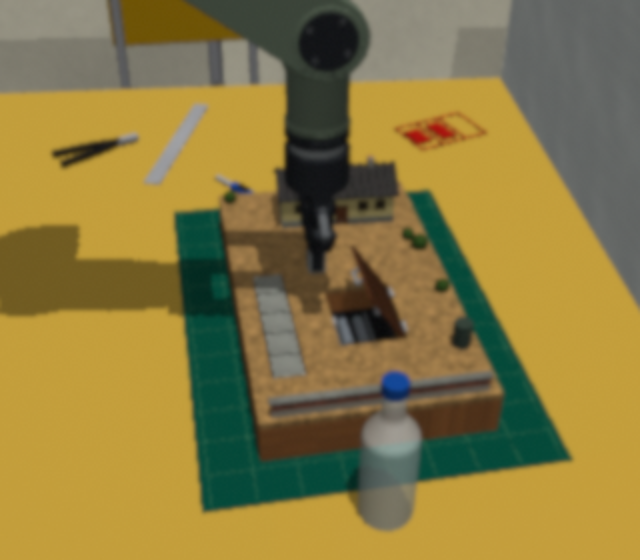

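View pics/w3.png

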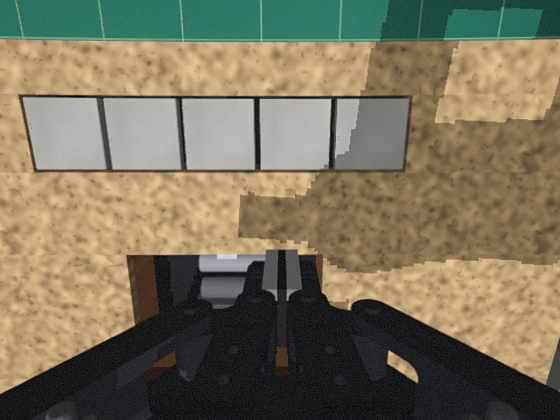

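Hatch waiting, fingers about 45 mm in front of the lip (in s3.png the tip is at (318,268) and the lip at (357,250)). All slabs are flush. Pushing along base +x.

Emit:
{"op": "arm_command", "data": {
  "targets": [0, 0, 0, 1.0, 0.08, 0, 0, 0, 0, 0, 1.0, 0.08, 0, 0, 0, 0, 0, 1.0, 0.08, 0, 0, 0, 0, 0, 0.4, 0.04, 0, 0, 0, 0, 0, 0.4, 0.04, 0, 0, 0, 0, 0, 0.4, 0.04, 0, 0, 0, 0, 0, 0.4, 0.03, 0, 0, 0, 0, 0, 0.4, 0.03, 0, 0, 0, 0, 0, 0.4, 0.03, 0, 0, 0, 0, 0, 0.4, 0.03, 0, 0, 0, 0, 0, 0.4, 0.03, 0, 0, 0, 0, 0, 0, 0, 0, 0]
}}

```text
t: 6.73
ee_pos: [0.6081, 0.0665, 0.1354]
tcp_rot: [0.079, 1.57, 0.162]
force: [-0.5, -0.4, -0.7]
gripper_width: -0.0003
```

```bash
python3 st.py; python3 - <<'E'
from cell import eyes
import cv2,numpy as np
im,d=eyes.get_image("side");cv2.imwrite("pics/s4.png",cv2.resize(im[60:340,120:440,::-1],None,fx=2,fy=2))
E
```

```text
t 6.73 p [608.1  66.5 135.4] tip [608.1  66.5 110.4] jaw 94.74 F [-0.5  -0.43 -0.66] w -0.0003
base frame x,y mm [ 22.6 -37.1]
```

View pics/s4.png

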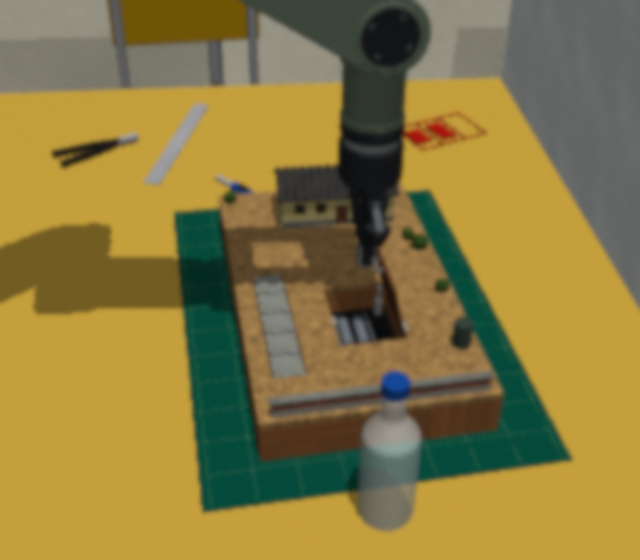

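The hatch is following (lip now about (380,265), near upright). I'll continue 34 mm to tool x ≈ 56.

Emit:
{"op": "arm_command", "data": {
  "targets": [0, 0, 0, 0.4, 0.03, 0, 0, 0, 0, 0, 0.4, 0.03, 0, 0, 0, 0, 0, 0.4, 0.03, 0, 0, 0, 0, 0, 0.4, 0.04, 0, 0, 0, 0, 0, 0.4, 0.04, 0, 0, 0, 0, 0, 0.4, 0.04, 0, 0, 0, 0, 0, 0.4, 0.03, 0, 0, 0, 0, 0, 0.4, 0.03, 0, 0, 0, 0, 0, 0.2, 0.02, 0, 0, 0, 0, 0, 0, 0, 0, 0, 0, 0, 0, 0, 0, 0, 0, 0, 0, 0, 0, 0, 0, 0]
}}

```text
t: 7.78
ee_pos: [0.6409, 0.0694, 0.1353]
tcp_rot: [2.918, 1.57, 3.001]
force: [0.0, 0.2, -0.8]
gripper_width: -0.0002
```

```bash
python3 st.py; python3 - <<'E'
from cell import eyes
import cv2,numpy as np
im,d=eyes.get_image("side");cv2.imwrite("pics/s5.png",cv2.resize(im[60:340,120:440,::-1],None,fx=2,fy=2))
E
```

```text
t 7.78 p [640.9  69.4 135.3] tip [640.9  69.4 110.3] jaw 94.74 F [ 0.02  0.25 -0.77] w -0.0002
base frame x,y mm [ 55.5 -37. ]
```

View pics/s5.png

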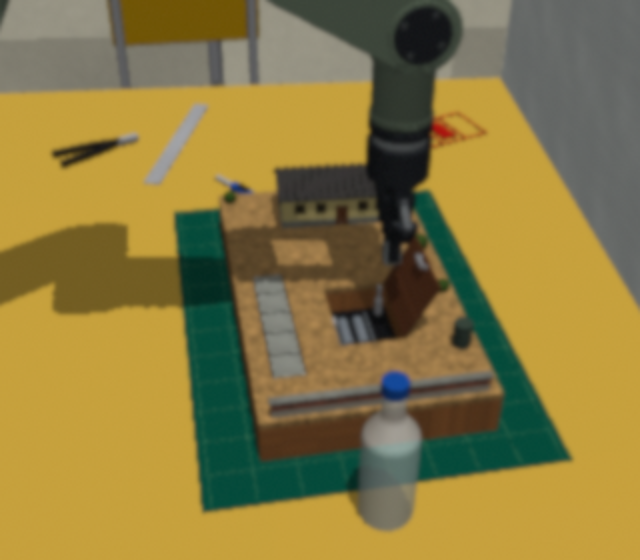

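The hatch is past upright and leaning back, with the strike visible at (420,262). I'll back off and rise, giving it time, then check.

Emit:
{"op": "arm_command", "data": {
  "targets": [0, 0, 0, 0, 0, 0, 0, 0, 0, 0, 0, 0, 0, 0, 0, 0, 0, 0, 0, 0, 0, 0, 0, 0, 0, 0, 0, 0, 0, 0, 0, 0, 0, 0, 0, 0, 0, 0, 0, 0, 0, 0, 0, 0, 0, -1.0, -0.08, 0, 0, 0, 0, 0, -2.0, -0.17, 0, 0, 0, 0, 0, -3.0, -0.25, 0, 0, 0, 0, 0, -3.0, -0.25, 0.5, 0, 0, 0, 0, -3.0, -0.25, 1, 0, 0, 0, 0, -2, -0.2, 2, 0]
}}

```text
t: 8.83
ee_pos: [0.4966, 0.057, 0.1686]
tcp_rot: [3.137, 1.563, -3.063]
force: [0.1, -1.0, 0.9]
gripper_width: -0.0003
```

Emit:
{"op": "arm_command", "data": {
  "targets": [0, 0, 0, -1, 0, 2, 0, 0, 0, 0, -1, 0, 3, 0, 0, 0, 0, 0, 0, 3, 0, 0, 0, 0, 0, 0, 2, 0, 0, 0, 0, 0, 0, 0, 0, 0, 0, 0, 0, 0, 0, 0, 0, 0, 0, 0, 0, 0, 0]
}}

```text
t: 9.42
ee_pos: [0.4805, 0.0573, 0.2695]
tcp_rot: [3.09, 1.569, -3.11]
force: [-0.3, -0.8, -0.8]
gripper_width: 0.0001
```

```bash
python3 st.py; python3 - <<'E'
from h import *
from cell import eyes
fr={}
for n,(x0,y0,x1,y1) in (("side",(190,120,400,330)),("scene",(140,80,460,350))):
    c=eyes.calibration(n);im,d=eyes.get_image(n);fr[n]=im
    v=im[:,:,::-1].copy()
    # predicted outline of hatch at 2.1
    a=np.deg2rad(4.85);X=np.array([np.cos(a),np.sin(a),0]);Y=np.array([-np.sin(a),np.cos(a),0]);Z=np.array([0,0,1.])
    o=np.array([.4937,.0238,.06])+.15*X
    for th,col in ((2.1,(0,255,0)),(1.75,(255,0,255))):
        u=-np.cos(th)*X+np.sin(th)*Z
        p=proj(np.array([o+Y*.055,o+Y*.055+u*.08,o-Y*.055+u*.08,o-Y*.055]),c["intrinsics"],c["dist_coeffs"],c["view"])
        v0=v
        for q in p: cv2.circle(v,tuple(np.int32(np.round(q))),1,col,-1)
    cv2.imwrite(f"pics/{n}_end.png",cv2.resize(v[y0:y1,x0:x1],None,fx=2.4,fy=2.2))
    old=load(n+"0.npz")[0];df=cv2.absdiff(old,im).max(2)
    cv2.imwrite(f"pics/{n}_diff.png",cv2.resize(df[y0:y1,x0:x1],None,fx=2.4,fy=2.2))
E
```

```text
t 9.42 p [480.5  57.3 269.5] tip [480.5  57.3 244.5] jaw 94.74 F [-0.32 -0.83 -0.79] w 0.0001
base frame x,y mm [-105.3  -35.5]
```

View pics/side_end.png

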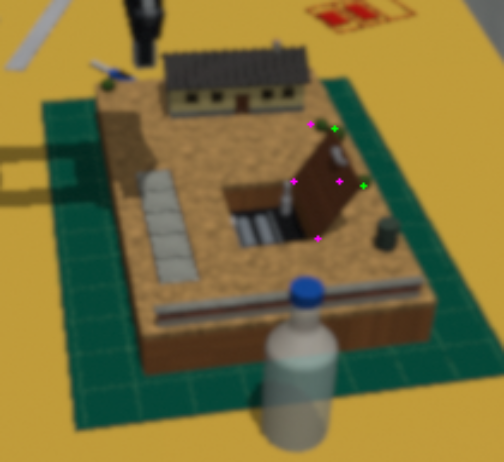

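View pics/scene_end.png

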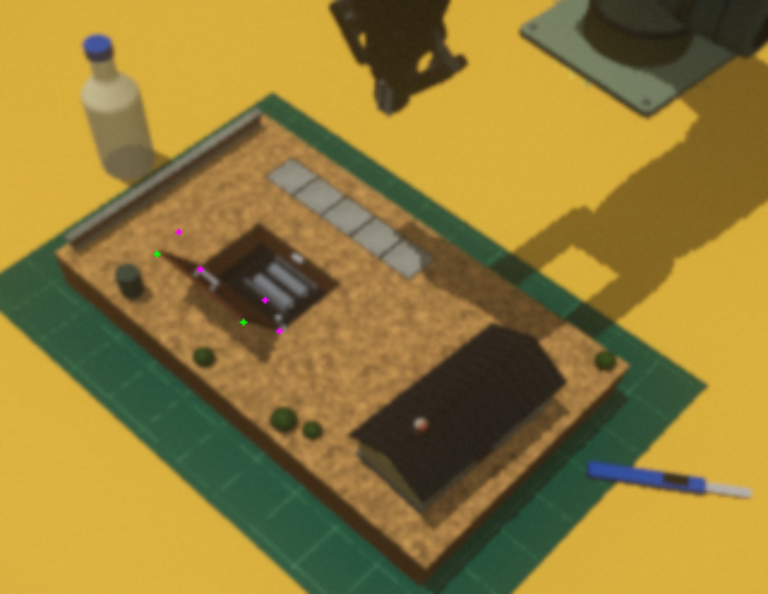

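View pics/scene_diff.png

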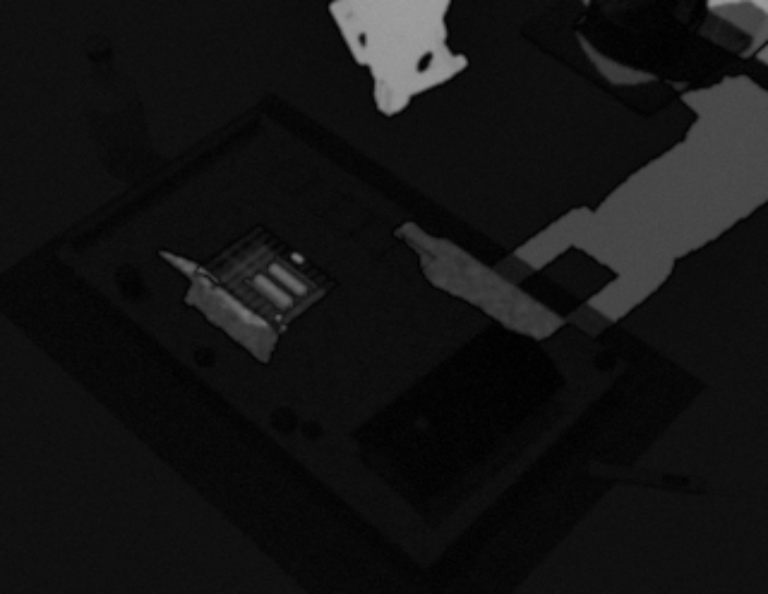

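The hatch lies close to the 2.1 outline but may still be settling. No bystander moved: the diff shows only the hatch, the arm and shadows. I'll wait a second and compare.

Emit:
{"op": "arm_command", "data": {
  "targets": [0, 0, 0, 0, 0, 0, 0, 0, 0, 0, 0, 0, 0, 0, 0, 0, 0, 0, 0, 0, 0, 0, 0, 0, 0, 0, 0, 0, 0, 0, 0, 0, 0, 0, 0, 0, 0, 0, 0, 0, 0, 0, 0, 0, 0, 0, 0, 0, 0, 0, 0, 0, 0, 0, 0, 0, 0, 0, 0, 0, 0, 0, 0, 0, 0, 0, 0, 0, 0, 0, 0, 0, 0, 0, 0, 0, 0, 0, 0, 0, 0, 0, 0, 0]
}}

```text
t: 10.52
ee_pos: [0.4811, 0.0574, 0.2704]
tcp_rot: [0.78, 1.571, 0.863]
force: [-0.8, 0.2, -0.2]
gripper_width: 0.0003
```

```bash
python3 - <<'E'
from h import *
from cell import eyes
c=eyes.calibration("side");im,d=eyes.get_image("side")
C=(c["intrinsics"],c["dist_coeffs"],c["view"])
a=np.deg2rad(4.85);X=np.array([np.cos(a),np.sin(a),0]);Y=np.array([-np.sin(a),np.cos(a),0]);Z=np.array([0,0,1.])
o=np.array([.4937,.0238,.06])+.15*X
# depth points of panel underside -> base xz line
ys,xs=np.mgrid[170:235,310:345];px=np.c_[xs.ravel(),ys.ravel()]
O,r=ray(px,*C);P=O+r*d[px[:,1],px[:,0]][:,None]
Q=P-o;q=np.c_[Q@X,Q@Y,Q@Z];m=(abs(q[:,1])<.045)&(q[:,2]>.02)&(q[:,2]<.068)&(q[:,0]>-.02)&(q[:,0]<.06)&(abs(q[:,1])>.018)
f=np.polyfit(q[m,2],q[m,0],1);print(m.sum(),f,"angle",np.pi/2+np.arctan(f[0]))
v=im[:,:,::-1].copy()
for th,col in ((2.1,(0,255,0)),(1.9,(255,0,255))):
    u=-np.cos(th)*X+np.sin(th)*Z
    for p in proj(np.array([o+Y*.055+u*.08,o-Y*.055+u*.08]),*C): cv2.circle(v,tuple(np.int32(np.round(p))),0,col,-1)
cv2.imwrite("pics/side_end2.png",cv2.resize(v[150:250,270:370],None,fx=6,fy=6,interpolation=cv2.INTER_NEAREST))
E
```

```text
257 [ 0.5756201  -0.00407599] angle 2.093096504897595
```

View pics/side_end2.png

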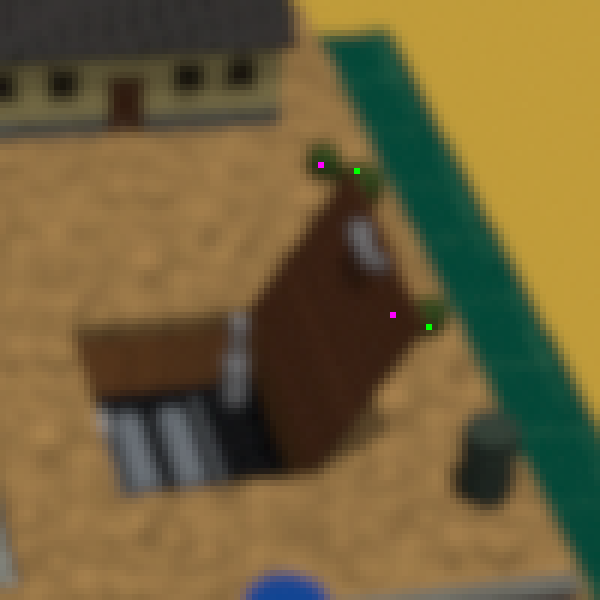

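The depth fit gives 2.09 rad, so the hatch is on its stop, clear of the drum, and the arm is well away. Handing in.

```bash
python3 -c "
from cell import order
print(order.sign_off())"
```

```text
the job is handed in; nothing more can be done
None
```

The hatch is open on its stop and the job was handed in after about 10.6 s; the system reported no verdict.

- **Finding the release:** I felt slab_5 first and it gave, with the force climbing from about 1.4 N to 3.6 N over 4 mm of travel. I did not need to feel the other four slabs.
- **Opening the hatch:** I held the slab in until the hatch sprang up to about 1 rad, then let the slab go. I pushed the hatch past upright with the closed fingertips, to one side of the strike. Force readings taken between the push moves were about 1 N or less.
- **Last checks:**
  - A depth fit puts the hatch at 2.09 rad, against 2.1 for the stop.
  - The lip corners look a few millimetres short of where I predicted them for 2.1. I put that down to the fit being on the underside of a 4 mm panel.
  - The slab row looked flush after release, but I did not measure the slab's final position.
  - Comparing scene pictures before and after showed no shift of the house, drum, bottle or knife.
  - The arm was clear of everything, with the fingertips about 18 cm above the deck.

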